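Feed two wooden toggles out of the hand-cranked drum

ROBOT

A 6-joint arm with a two-finger parallel gripper is mounted at the origin on the work surface. World frame = base frame: x ahead of the robot, y to its left, z up, the work surface at z = 0. Lengths are in m, angles in rad, forces in N, time in s.
With the tool pointing down it reaches from about 0.35 to 0.725 m from the base axis. Payload 6 kg.
Tool frame: the origin (TCP) lies at the very end of the fingers, on their centre line; the grasp point (between the pads) lies 19 mm behind it; z points along the fingers, y is the direction in which the jaws open and shut (so a half turn about z gives the same grasp; the last joint's range is limited). The gripper opens to 85 mm and grips with 20 to 120 N. Pads are 22 mm wide; open, the fingers measure 114 mm over their backs; the gripper's body (76 mm by 85 mm) begins 54 mm behind the grasp point. The pads swing forward as they close: fully open they stand 13 mm farther back than shut.
Start: joints at [-0.793, 0.04, 0.085, 0, -1.615, -0.334], TCP at [0.258, -0.542, 0.194] pointing down, gripper open.
Joint ranges: [-2.56, 2.56], [-1.29, 2.01], [-1.08, 1.49], [-3.29, 1.98], [-2.81, -0.18], [-2.99, 2.99]. Speed limits (rad/s): [2.57, 2.57, 3.01, 3.14, 3.14, 3.14].

INTERFACE

Orientations are given as a unit quaternion [w, x, y, z].
In Python, from workcell import bot gives the robot as it stands.
- The arm moves only by the tool carry_out, never from a script. Its argument "series" is a list of rows, each an object with "slide": the shift along the tool's x, y, z in cm, a list of three; "delta_rot": the turn, a rotation vector about the tool's x, y, z in rad, a list of three; "hand": the finger opening in cm, from 0 to 8.54. A call has 1 to 10 rows; each row shifts and turns the commanded pose from where the row before left it, along the tool's axes as they then stand; what a row does not reach is not made up. A row lasts 1/10 s, in which the tool goes at most 50 mm and 8.59 degrees, less where a joint would pass 70% of its speed; a pose out of reach is approached as far as the arm can. A call is refused whole if a number of a shift passes 5 or a number of a turn 0.15, either way. A call with a gripper value outside its range is refused whole. The fingers move at their own pace and stop on an object; "squeeze" is the grip in N (left out, the last holds). Time passes only in rows, so rows that do not move let the fingers close. It gives the time, the measured TCP pose, the force and the opening at its end, in the units of the state.
- bot.read_state(): the state, without advancing time (a new reading comes with each control period).
- bot.grab_frame(name): name is "scene" or "side" or "wrist"; returns a dict with "color" (384x512x3 uint8, blue, green, red), "intrinsics" (3x3 intrinsics, pixels), "R" (3x3) and "t" (3): a world point X has camera coordinates R X + t. Camera axes: x right, y down, z forward; pixel columns grow to the right and rows downward; lengths in m; the calibration is good to about 2 mm. A picture is of the moment at which its call begins. There is no depth.
- bot.close_job(): hands the job in, once; it reports no verdict.
The state is a dict: "clock": time; "joints": joint angles; "joint_vel": joint speeds; "effort": joint torques, N m; "eef_pos": TCP position; "eef_rot": TCP orientation; "ft_force": force on the tool from outside, world axes, zero at the start; "ft_torque": the same for the moment, N m; "grip_width": finger opening in m.
Only numpy, scipy, OpenCV 4.12 (cv2) and the standard library are available. Lean on these libraries where they do the work, as an engineer would, in place of code of your own. Each camera call takes 0.05 s, during which the arm holds its last target.

TASK

For the next bag, feed two of the three wooden toggles out of the vaned drum and into its tray, one after the other, by turning the drum slowly with its crank so that its top goes over towards the tray. Stop with the third toggle still in the drum, then let go of the crank. Do not touch the toggles themselves.

Things in the scene. Friction and masses are not known exactly. Their poses are not given: they have to be found in the camera images.
- drum (a joint): Angle of the feeder drum about its level axle, rad. 0: crank arm 50 degrees back from upright, away from the tray; grows as the drum's top goes over towards the tray (about -x of tray). Starts within 0.09 of 0; stops at -0.3 and 2.5. Stays where left; turns with about 2 N at the crank. At most 2 rad/s; 0.4 is good. Drum 120 mm across, 55 mm long, eight vanes 45 degrees apart with open pockets between.
- crank (a point): Grip point on the drum's crank handle: round pale wood, 14 mm thick, 60 mm long, level, parallel to the axle, on the robot's side, free all round; point on its centre line, 28 mm from its free end. Turns with the drum: z points from the axle (70 mm back along -z) to the handle, x along the axle towards the drum. A similar crank on a plain smooth spool without vanes or tray is another machine's.
- tray (a point): Floor centre of the feeder's fixed wooden tray, 15 mm above the table. x: away from the robot, parallel to the axle; y: away from the drum; z up. Axle 135 mm along -y and 90 mm up; nothing on the feeder is above 180 mm from the table. Tray 66 mm wide in x, with a sloping apron from the drum to its floor, side walls 45 mm high, end wall 28 mm along +y.
- toggle_a: First toggle: dark wooden round stick 18 mm thick, 42 mm long, with a pale band, lying parallel to the axle in the drum pocket nearest the tray; origin at its centre, x along its length. A toggle rolls out of the drum's side opening when the vane below it passes level: this one at a drum angle of about 0.5.
- toggle_b: Second toggle, the same, in the next pocket, near the top of the drum; origin at its centre. Rolls out at a drum angle of about 1.3.
- toggle_c: Third toggle, the same, in the pocket behind that, on the side away from the tray; origin at its centre. It must stay in the drum; it would roll out at a drum angle of about 2.05.

How it is judged:
On the way, in this order (a step that is already met when the one before it is completed fails the run):
1. the first toggle lies in the tray while the second and third are still in the drum (z of toggle_a in the frame of tray below 0.055 m and y of toggle_a in the frame of tray between -0.065 and 0.03 m and x of toggle_a in the frame of tray between -0.035 and 0.035 m and z of each of toggle_b, toggle_c in the frame of tray above 0.095 m and y of toggle_b in the frame of tray between -0.2 and -0.07 m and x of toggle_b in the frame of tray between -0.03 and 0.03 m and y of toggle_c in the frame of tray between -0.2 and -0.07 m and x of toggle_c in the frame of tray between -0.03 and 0.03 m), for 0.2 s.
2. the second toggle has followed it into the tray, the third still in the drum (z of each of toggle_a, toggle_b in the frame of tray below 0.055 m and y of toggle_a in the frame of tray between -0.065 and 0.03 m and x of toggle_a in the frame of tray between -0.035 and 0.035 m and y of toggle_b in the frame of tray between -0.065 and 0.03 m and x of toggle_b in the frame of tray between -0.035 and 0.035 m and z of toggle_c in the frame of tray above 0.095 m and y of toggle_c in the frame of tray between -0.2 and -0.07 m and x of toggle_c in the frame of tray between -0.03 and 0.03 m), for 0.2 s.
At the end, for the whole second after the job is handed in: toggles a and b lie in the tray (between its walls, centres less than 55 mm above its floor), toggle c is still in its drum pocket (centre more than 95 mm above the tray floor, over the drum), drum and toggles at rest (all of step 2 and linear speed of each of toggle_a, toggle_b, toggle_c below 0.03 m/s and velocity of joint drum between -0.05 and 0.05 rad/s); the robot touches nothing.
It fails at once if the drum is spun faster than 2 rad/s (velocity of joint drum above 2 rad/s or velocity of joint drum below -2 rad/s).
It fails at once if a toggle is touched by the robot (contact force between any of the fingers, the arm and toggle_a above 0.5 N or contact force between any of the fingers, the arm and toggle_b above 0.5 N or contact force between any of the fingers, the arm and toggle_c above 0.5 N).
It also fails if it takes over 43 s, if anything falls off the work surface, if the arm or the gripper's body presses on something with over 40 N, if the wrist force passes 120 N, or if a joint passes its speed limit or range.

## Working session

There is one attempt and no reset: what is moved stays moved. The work goes in short steps, Python scripts to look and compute and a tool call to move; the robot and the scene stay as the last step left them, time stands still between calls to the robot, and variables do not carry over. Pictures are saved under pics/ and viewed, and the job is handed in when it is done.

Besides the shell and the picture viewer there is one more tool, called after "Call:" as name([rows], argument=value, ...), one row to a line, values as JSON. carry_out: Moves the arm, as the interface text tells. Its arguments: {"type":"object","properties":{"series":{"type":"array","items":{"type":"object","properties":{"slide":{"type":"array","items":{"type":"number"}},"delta_rot":{"type":"array","items":{"type":"number"}},"hand":{"type":"number"}}}},"squeeze":{"type":"number"}},"required":["series"]}

```bash
mkdir -p pics
python3 - <<'E'
from workcell import bot
import cv2,numpy as np,pickle
d={}
for n in ("scene","side","wrist"):
    f=bot.grab_frame(n); d[n]=f
    cv2.imwrite(f"pics/{n}0.png",f["color"])
    print(n,np.round(f["intrinsics"],1).tolist(),np.round(f["R"],3).tolist(),np.round(f["t"],3).tolist())
pickle.dump(d,open("f0.pkl","wb"))
print(bot.read_state())
E
```

```text
scene [[348.8, 0.0, 256.6], [0.0, 348.8, 194.8], [0.0, 0.0, 1.0]] [[-0.157, 0.988, -0.007], [0.716, 0.109, -0.689], [-0.68, -0.113, -0.724]] [0.096, -0.313, 1.411]
side [[458.2, 0.0, 262.1], [0.0, 458.2, 191.4], [0.0, 0.0, 1.0]] [[-0.959, -0.284, -0.018], [-0.143, 0.533, -0.834], [0.247, -0.797, -0.551]] [0.569, 0.188, 1.037]
wrist [[268.1, 0.0, 249.4], [0.0, 268.1, 197.7], [0.0, 0.0, 1.0]] [[-0.428, 0.904, 0.001], [0.855, 0.405, 0.323], [0.292, 0.139, -0.946]] [0.601, -0.044, 0.38]
{'clock': 0.15, 'joints': array([-7.93259162e-01,  4.07073638e-02,  8.40381663e-02, -3.30755230e-04,
       -1.61551197e+00, -3.33703905e-01]), 'joint_vel': array([-0.00077133, -0.00353192,  0.00148995,  0.00163107, -0.00029351,
       -0.00035568]), 'effort': array([-1.79755567e-03, -3.68611050e+01,  3.47693896e+01,  6.93603694e+00,
       -4.32137487e-03, -1.90901972e-05]), 'eef_pos': array([ 0.25756004, -0.54156394,  0.1927893 ]), 'eef_rot': array([-2.24868100e-04, -2.20106700e-01,  9.75475543e-01,  6.75410767e-04]), 'ft_force': array([-0.91346726,  0.23562109,  0.48198815]), 'ft_torque': array([0.04765307, 0.03231074, 0.05044103]), 'grip_width': 0.0851657466705923}
```

View pics/scene0.png

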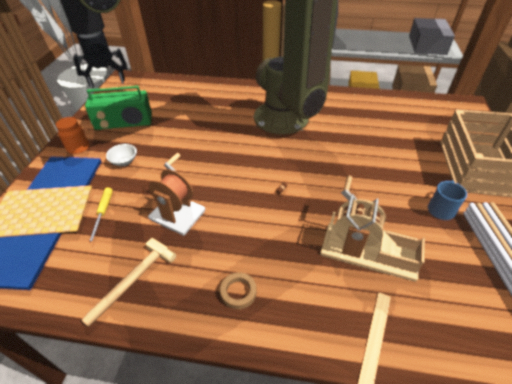

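View pics/side0.png

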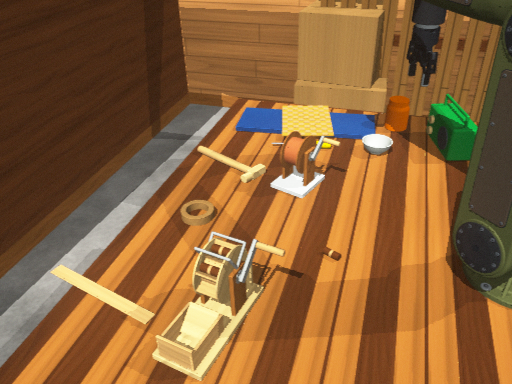

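View pics/wrist0.png

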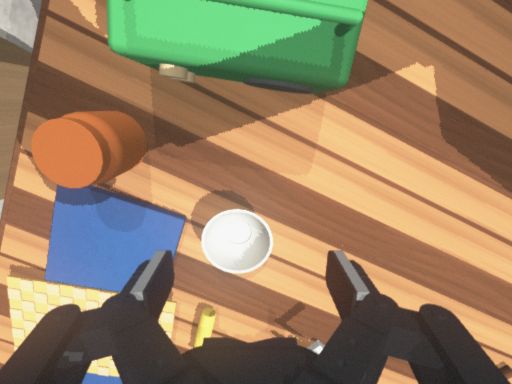

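The feeder is at about (370,240) in the scene view and (220,300) in the side view, with its tray towards +y. The spool at (175,200) in the scene view is the decoy. Next I'll zoom in on the feeder.

Run:
```python
import cv2,pickle
d=pickle.load(open("f0.pkl","rb"))
a=d["scene"]["color"][165:290,310:440]; cv2.imwrite("pics/sc_c.png",cv2.resize(a,None,fx=6,fy=4.8*1,interpolation=2) if 0 else cv2.resize(a,None,fx=4.8,fy=4.8,interpolation=2))
a=d["side"]["color"][225:384,145:295]; cv2.imwrite("pics/si_c.png",cv2.resize(a,None,fx=3.75,fy=3.75,interpolation=2))
```

```text
(no output)
```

View pics/sc_c.png

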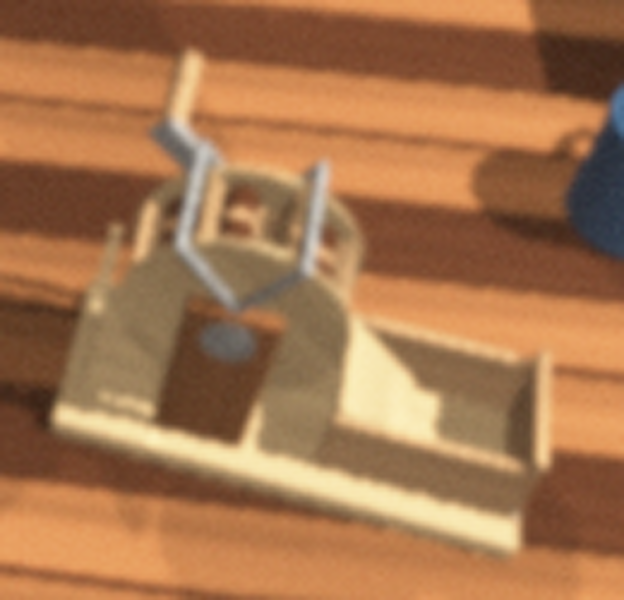

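View pics/si_c.png

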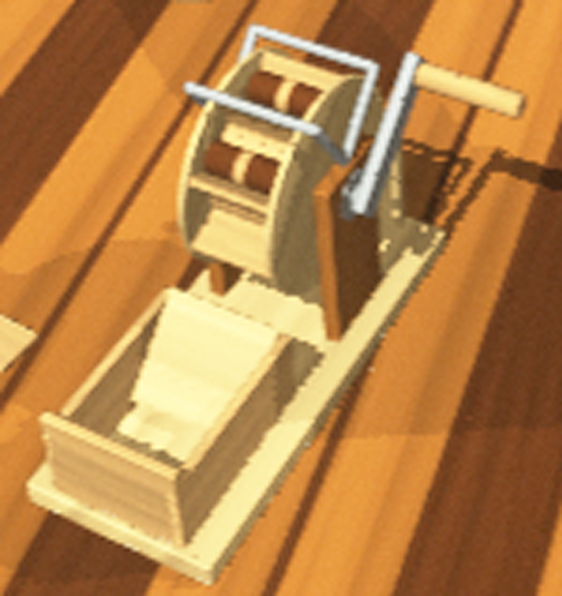

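```bash
cat > h.py <<'E'
import numpy as np,cv2
def P(f): return f["intrinsics"]@np.c_[f["R"],f["t"]]
def tri(fa,pa,fb,pb):
    X=cv2.triangulatePoints(P(fa),P(fb),np.float64(pa).reshape(2,1),np.float64(pb).reshape(2,1)).ravel();return X[:3]/X[3]
def plane(f,p,z):
    d=f["R"].T@np.linalg.inv(f["intrinsics"])@[p[0],p[1],1.];c=-f["R"].T@f["t"];return c+d*(z-c[2])/d[2]
def proj(f,X):
    x=P(f)@np.r_[X,1];return x[:2]/x[2]
E
python3 - <<'E'
from h import *
import pickle
d=pickle.load(open("f0.pkl","rb"));S,D=d["scene"],d["side"]
s=lambda x,y:np.array([x/4.8+310-.4,y/4.8+165-.4]); q=lambda x,y:np.array([x/3.75+145-.4,y/3.75+225-.4])
pts={"free":((193,56),(519,102)),"inner":((178,122),(418,74)),"endR":((545,355),(180,475)),"endF":((545,468),(42,418))}
for k,(a,b) in pts.items():
    X=tri(S,s(*a),D,q(*b));print(k,X.round(4),(proj(S,X)-s(*a)).round(1),(proj(D,X)-q(*b)).round(1))
for z in(0,.008,.015):
  a,b=plane(D,q(212,578),z),plane(D,q(440,232),z);print(z,a.round(4),b.round(4),np.degrees(np.arctan2(*(b-a)[:2])))
  a,b=plane(S,s(55,415),z),plane(S,s(520,550),z);print('far',a.round(4),b.round(4),np.degrees(np.arctan2(*(b-a)[:2])))
E
```

```text
free [0.4791 0.2356 0.1542] [0. 0.] [ 0. -0.]
inner [0.5353 0.227  0.1543] [0.4 0.6] [ 0.4 -0.3]
endR [0.5914 0.4353 0.0669] [-0.7 -0.8] [-0.8  0.5]
endF [0.6678 0.4234 0.068 ] [-0.4 -0.4] [-0.4  0.2]
0 [0.5787 0.4391 0.    ] [0.5382 0.1886 0.    ] -170.8218327286163
far [0.6262 0.1822 0.    ] [0.6758 0.4323 0.    ] 11.20438193634776
0.008 [0.5759 0.444  0.008 ] [0.5358 0.1962 0.008 ] -170.82183272861633
far [0.6319 0.1813 0.008 ] [0.6809 0.429  0.008 ] 11.204381936347758
0.015 [0.5734 0.4482 0.015 ] [0.5337 0.2029 0.015 ] -170.82183272861633
far [0.6368 0.1806 0.015 ] [0.6855 0.4261 0.015 ] 11.204381936347723
```

The handle's free end is near (0.479, 0.236, 0.154). The axle yaw is about -9°, so tray y is roughly (0.158, 0.988). I'll lift and head over.

Call:
carry_out([
  {"slide":[0,0,-2]},
  {"slide":[-1,1,-3]},
  {"slide":[-2,2,-3]},
  {"slide":[-3,2.5,-3]},
  {"slide":[-3,2.5,0]},
  {"slide":[-3,2.5,0]},
  {"slide":[-3,2.5,0]},
  {"slide":[-3,2.5,0]},
  {"slide":[-3,2.5,0]},
  {"slide":[-3,2.5,0]},
])

```text
invalid input at $.series[0]: expected keys slide, delta_rot, hand
```

Call:
carry_out([
  {"slide":[0,0,-2],"delta_rot":[0,0,0],"hand":8.5},
  {"slide":[-1,1,-3],"delta_rot":[0,0,0],"hand":8.5},
  {"slide":[-2,2,-3],"delta_rot":[0,0,0],"hand":8.5},
  {"slide":[-3,2.5,-3],"delta_rot":[0,0,0],"hand":8.5},
  {"slide":[-3,2.5,0],"delta_rot":[0,0,0],"hand":8.5},
  {"slide":[-3,2.5,0],"delta_rot":[0,0,0],"hand":8.5},
  {"slide":[-3,2.5,0],"delta_rot":[0,0,0],"hand":8.5},
  {"slide":[-3,2.5,0],"delta_rot":[0,0,0],"hand":8.5},
  {"slide":[-3,2.5,0],"delta_rot":[0,0,0],"hand":8.5},
  {"slide":[-3,2.5,0],"delta_rot":[0,0,0],"hand":8.5},
], squeeze=20)

```text
clock: 1.15
eef_pos: [0.3866, -0.2521, 0.3035]
eef_rot: [0.0, -0.22, 0.975, 0.0]
ft_force: [0.6, 0.7, -0.9]
grip_width: 0.085
```

Call:
carry_out([
  {"slide":[-2.6,3.2,0],"delta_rot":[0,0,0],"hand":8.5},
  {"slide":[-2.6,3.2,0],"delta_rot":[0,0,0],"hand":8.5},
  {"slide":[-2.6,3.2,0],"delta_rot":[0,0,0],"hand":8.5},
  {"slide":[-2.6,3.2,0],"delta_rot":[0,0,0],"hand":8.5},
  {"slide":[-2.6,3.2,0],"delta_rot":[0,0,0],"hand":8.5},
  {"slide":[-2.6,3.2,0],"delta_rot":[0,0,0.12],"hand":8.5},
  {"slide":[-2.6,3.2,0],"delta_rot":[0,0,0.12],"hand":8.5},
  {"slide":[-2.6,3.2,0],"delta_rot":[0,0,0.12],"hand":8.5},
  {"slide":[0,0,0],"delta_rot":[0,0,0.12],"hand":8.5},
  {"slide":[0,0,0],"delta_rot":[0,0,0.12],"hand":8.5},
])

```text
clock: 2.15
eef_pos: [0.4783, 0.0631, 0.3026]
eef_rot: [-0.001, 0.079, 0.997, -0.001]
ft_force: [0.2, -0.5, -0.3]
grip_width: 0.0849
```

Run:
```python
from workcell import bot
import cv2,pickle
from scipy.spatial.transform import Rotation as R
s=bot.read_state();print(s["eef_pos"],s["joints"].round(2));print(R.from_quat(s["eef_rot"],scalar_first=True).as_matrix().round(3))
d={}
for n in("wrist","side"):
    d[n]=bot.grab_frame(n); cv2.imwrite(f"pics/{n}1.png",d[n]["color"])
pickle.dump(d,open("f1.pkl","wb"))
```

```text
[0.47834645 0.06314714 0.30255602] [ 0.55 -0.23  0.03 -0.   -1.84 -2.28]
[[-0.987  0.158 -0.002]
 [ 0.158  0.987 -0.001]
 [ 0.002 -0.001 -1.   ]]
```

View pics/wrist1.png

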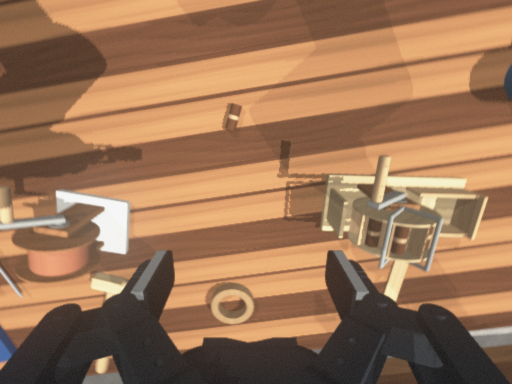

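View pics/side1.png

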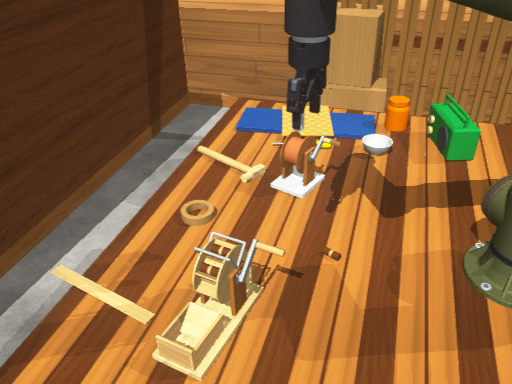

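The wrist view shows the handle running from (384,157) to (379,198), and the gripper is aligned to the axle. I'll refine by fitting a line to the pale handle mask in the wrist view.

Run:
```python
from h import *
import pickle
d=pickle.load(open("f1.pkl","rb"));W,D=d["wrist"],d["side"]
a=W["color"][145:285,310:500]; cv2.imwrite("pics/w1c.png",cv2.resize(a,None,fx=4,fy=4,interpolation=2))
X=tri(W,(384,157.5),D,(283.0,251.8));print(X,proj(W,X),proj(D,X))
X=tri(W,(379,198),D,(256.1,244.3));print(X,proj(W,X),proj(D,X))
for z in(.15,.155,.16): print(z,plane(W,(384,157),z),plane(W,(379,198),z),plane(D,(283.0,251.8),z))
```

```text
[0.48111757 0.23130011 0.15061541] [383.62744484 155.2806638 ] [282.53640188 251.62916152]
[0.53669059 0.22488903 0.15149184] [379.0047961  198.03879051] [256.10786249 244.30406575]
0.15 [0.48352436 0.23204446 0.15      ] [0.53725836 0.22555183 0.15      ] [0.48029888 0.23085983 0.15      ]
0.155 [0.48224206 0.22970605 0.155     ] [0.53517036 0.22331078 0.155     ] [0.47890952 0.23644473 0.155     ]
0.16 [0.48095976 0.22736765 0.16      ] [0.53308236 0.22106972 0.16      ] [0.47752017 0.24202963 0.16      ]
```

View pics/w1c.png

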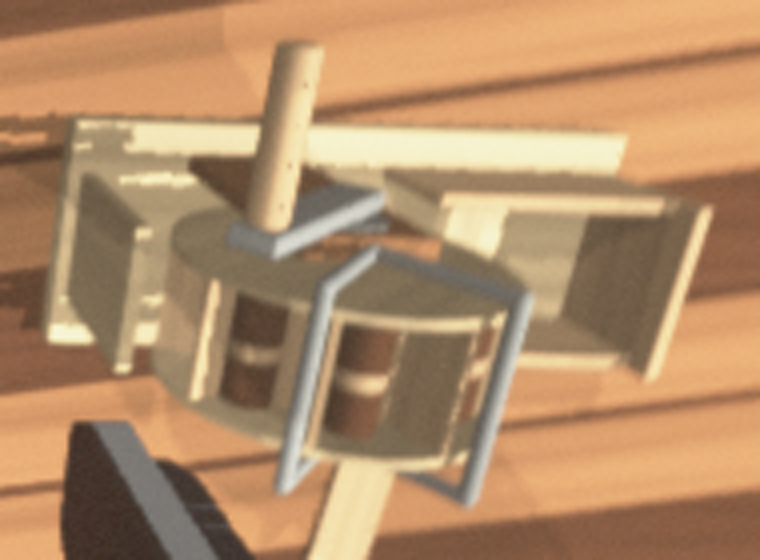

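Views agree: grip point ≈ (0.509, 0.2275, 0.151). I'll move above it and part-close the jaws.

Call:
carry_out([
  {"slide":[-0.1,3,0],"delta_rot":[0,0,0],"hand":5},
  {"slide":[-0.1,3,1],"delta_rot":[0,0,0],"hand":5},
  {"slide":[-0.1,3,1.5],"delta_rot":[0,0,0],"hand":5},
  {"slide":[-0.1,3,1.5],"delta_rot":[0,0,0],"hand":5},
  {"slide":[0,3,1.5],"delta_rot":[0,0,0],"hand":5},
  {"slide":[0,1.7,1.5],"delta_rot":[0,0,0],"hand":5},
  {"slide":[0,0,0.5],"delta_rot":[0,0,0],"hand":5},
  {"slide":[0,0,0],"delta_rot":[0,0,0],"hand":5},
])

```text
clock: 3.05
eef_pos: [0.5079, 0.2257, 0.2277]
eef_rot: [-0.001, 0.077, 0.997, -0.001]
ft_force: [-0.7, -0.1, 0.6]
grip_width: 0.0498
```

Run:
```python
from workcell import bot
import cv2,pickle
s=bot.read_state();print(s["eef_pos"],s["grip_width"])
d={}
for n in("wrist","side"):
    d[n]=bot.grab_frame(n)
a=cv2.resize(d["side"]["color"][180:330,180:330],None,fx=3.5,fy=3.5,interpolation=2)
cv2.imwrite("pics/w2.png",d["wrist"]["color"]);cv2.imwrite("pics/s2.png",a)
pickle.dump(d,open("f2.pkl","wb"))
```

```text
[0.50789209 0.22566037 0.22766232] 0.04981264765492807
```

View pics/w2.png

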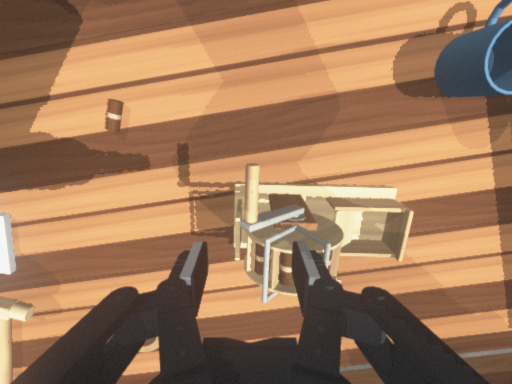

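View pics/s2.png

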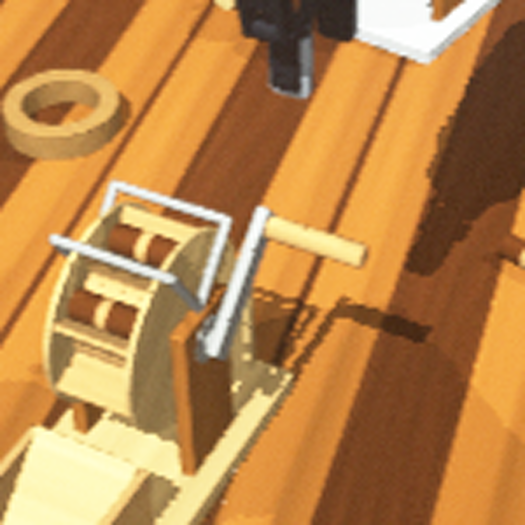

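Run:
```python
from h import *
import pickle
d=pickle.load(open("f2.pkl","rb"));W,D=d["wrist"],d["side"]
print(proj(D,[.508,.2257,.2277]))
for p in((252,164),(249.5,220)): print(plane(W,p,.151))
for p in((252,164),(249.5,220)): print(plane(W,p,.158))
X=tri(W,(252,164.5),D,(283.0,251.8));print(X,proj(W,X),proj(D,X))
```

```text
[269.62783068 215.80187737]
[0.4801072  0.23213422 0.151     ]
[0.53826889 0.22053478 0.151     ]
[0.4786735  0.23230206 0.158     ]
[0.53525434 0.2210179  0.158     ]
[0.48015131 0.23203435 0.15107061] [251.90600549 164.07466036] [282.9276242  251.77939767]
```

Position confirmed: the handle is centred at column 251 and its free end is at (0.480, 0.232, 0.151). I'll descend and close to a loose cage.

Call:
carry_out([
  {"slide":[0,0.1,2],"delta_rot":[0,0,0],"hand":5},
  {"slide":[0,0,2.5],"delta_rot":[0,0,0],"hand":5},
  {"slide":[0,0,2.5],"delta_rot":[0,0,0],"hand":5},
  {"slide":[0,0,2],"delta_rot":[0,0,0],"hand":5},
  {"slide":[0,0,0.8],"delta_rot":[0,0,0],"hand":5},
  {"slide":[0,0,0],"delta_rot":[0,0,0],"hand":2},
  {"slide":[0,0,0],"delta_rot":[0,0,0],"hand":2},
  {"slide":[0,0,0],"delta_rot":[0,0,0],"hand":2},
  {"slide":[0,0,0],"delta_rot":[0,0,0],"hand":2},
])

```text
clock: 4.05
eef_pos: [0.5088, 0.2275, 0.1318]
eef_rot: [0.001, 0.078, 0.997, 0.001]
ft_force: [-0.7, -0.3, -0.0]
grip_width: 0.0197
```

```bash
cat > look.py <<'E'
import sys
from workcell import bot
import cv2,pickle
s=bot.read_state();print(s["clock"],s["eef_pos"],s["grip_width"],s["ft_force"])
d={}
for n in sys.argv[2:]:
    d[n]=bot.grab_frame(n);c=d[n]["color"]
    if n=="side": c=cv2.resize(c[180:384,140:330],None,fx=2.9,fy=2.9,interpolation=2)
    if n=="scene": c=cv2.resize(c[165:290,310:440],None,fx=4,fy=4,interpolation=2)
    cv2.imwrite(f"pics/{n}{sys.argv[1]}.png",c)
pickle.dump(d,open(f"f{sys.argv[1]}.pkl","wb"))
E
python3 look.py 3 side scene
```

```text
4.05 [0.50878786 0.22752704 0.13181695] 0.019666761790169674 [-0.68767952 -0.32275166 -0.0232048 ]
```

View pics/side3.png

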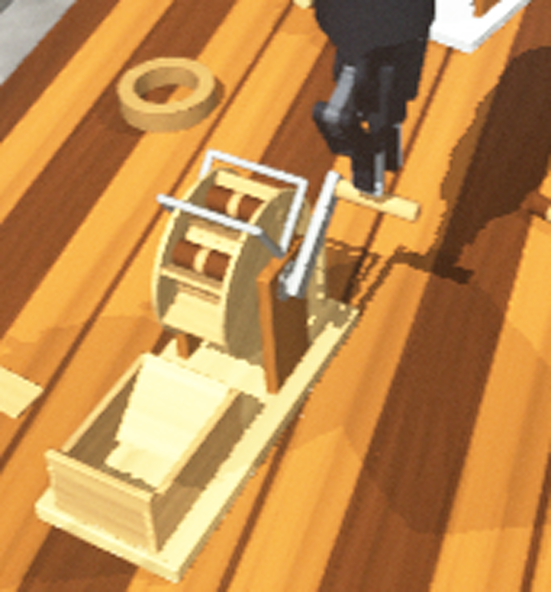

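View pics/scene3.png

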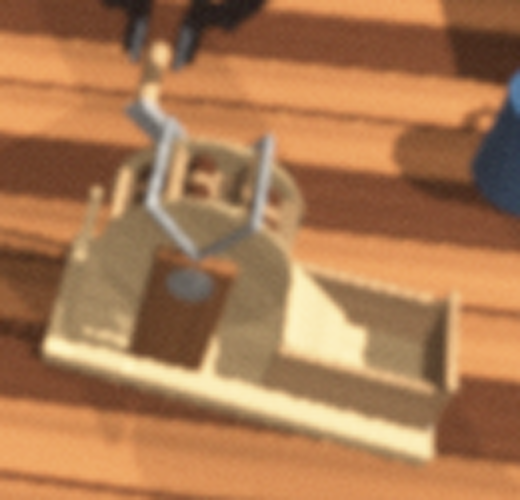

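Run:
```python
from h import *
import pickle
d=pickle.load(open("f3.pkl","rb"));D=d["side"];S=d["scene"]
for X in([.5088,.2275,.1318],[.5106,.2385,.1318],[.509,.2275,.151]):
  p=proj(D,X);q=proj(S,X);print((p-[140,180])*2.9,(q-[310,165])*4)
cv2.imwrite("pics/z.png",cv2.resize(D["color"][225:275,230:295],None,fx=10,fy=10,interpolation=2))
```

```text
[375.28221259 218.04731885] [142.04665603  97.90361495]
[368.31260375 228.03416405] [158.66010516 101.53852961]
[374.74621117 196.47536338] [147.18149312  77.93712192]
```

View pics/z.png

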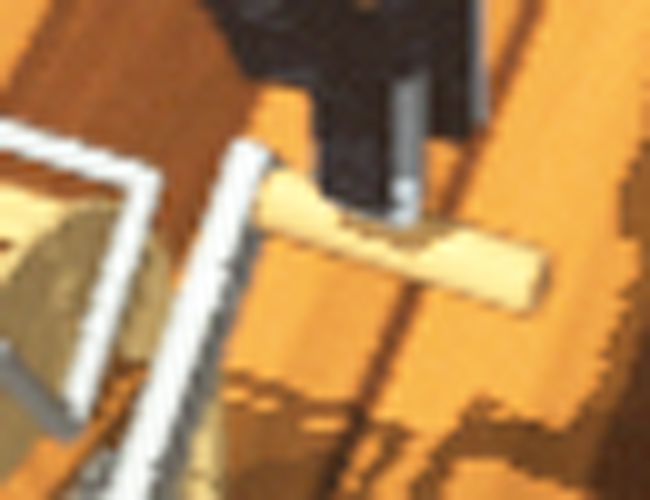

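Run:
```python
from h import *
import pickle
d=pickle.load(open("f3.pkl","rb"));D=d["side"];S=d["scene"]
cv2.imwrite("pics/z2.png",cv2.resize(S["color"][140:200,325:385],None,fx=9,fy=9,interpolation=2))
d0=pickle.load(open("f1.pkl","rb"))["side"];
a,b=d0["color"],D["color"]
m=cv2.absdiff(a,b).max(2)>40
ys,xs=np.nonzero(m[200:262,230:300]);print(len(ys))
cv2.imwrite("pics/z3.png",cv2.resize((m*255).astype(np.uint8)[180:300,200:330],None,fx=5,fy=5,interpolation=0))
```

```text
1443
```

View pics/z2.png

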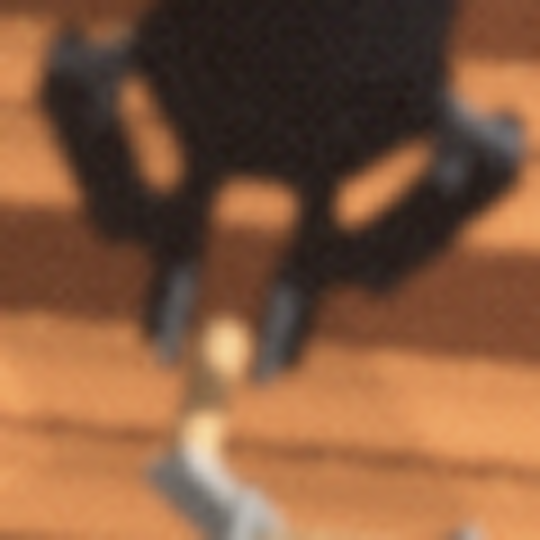

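View pics/z3.png

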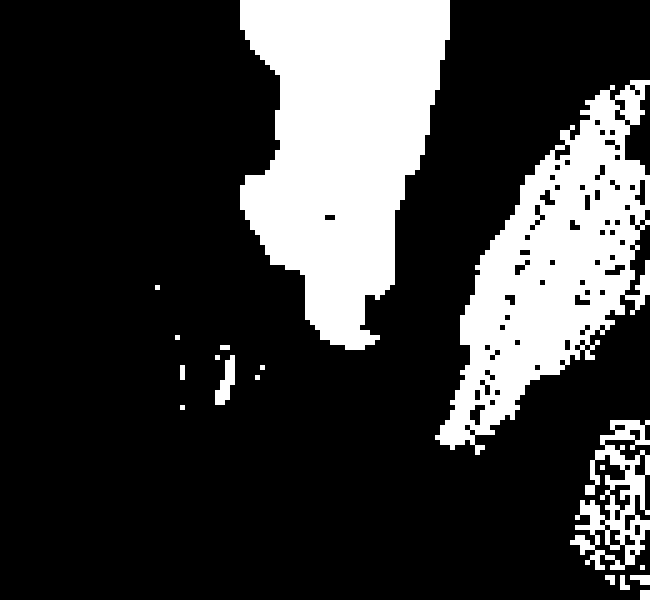

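Run:
```python
from h import *
import pickle
d=pickle.load(open("f3.pkl","rb"));D=d["side"];S=d["scene"]
for p,q in (((354.6,181.8),(269,249.)),((354.6,181.8),(266,247.6)),((354.6,181.8),(272,249.6))):
  X=tri(S,p,D,q);print(X,proj(S,X)-p,proj(D,X)-q)
```

```text
[0.50525414 0.24492348 0.1621332 ] [-0.37079345 -0.59684839] [-0.42217874  0.3760816 ]
[0.5104608  0.24495913 0.16528271] [-0.05559596 -0.08887096] [-0.06251296  0.05580192]
[0.50048271 0.24433701 0.16010165] [-0.80561166 -1.30960404] [-0.93041571  0.82644629]
```

The fingertips triangulate to z≈0.162, higher than the reported TCP z of 0.132, so they're still about level with the handle's top. I'll go down in steps and check by eye.

Call:
carry_out([
  {"slide":[0,0,0.8],"delta_rot":[0,0,0],"hand":2.4},
  {"slide":[0,0,0.8],"delta_rot":[0,0,0],"hand":2.4},
  {"slide":[0,0,0],"delta_rot":[0,0,0],"hand":2.4},
])

```text
clock: 4.45
eef_pos: [0.5074, 0.2268, 0.1124]
eef_rot: [-0.001, 0.078, 0.997, -0.001]
ft_force: [0.7, 0.2, -0.5]
grip_width: 0.0241
```

```bash
python3 look.py 4 side scene
python3 - <<'E'
from h import *
import pickle
d=pickle.load(open("f4.pkl","rb"));D=d["side"]["color"];S=d["scene"]["color"]
cv2.imwrite("pics/z4.png",np.hstack([cv2.resize(D[225:275,230:280],None,fx=8,fy=8,interpolation=2),cv2.resize(S[150:200,330:380],None,fx=8,fy=8,interpolation=2)]))
E
```

```text
4.45 [0.50743275 0.22683657 0.11240039] 0.024129658091420828 [ 0.71364635  0.22899383 -0.4859693 ]
```

View pics/z4.png

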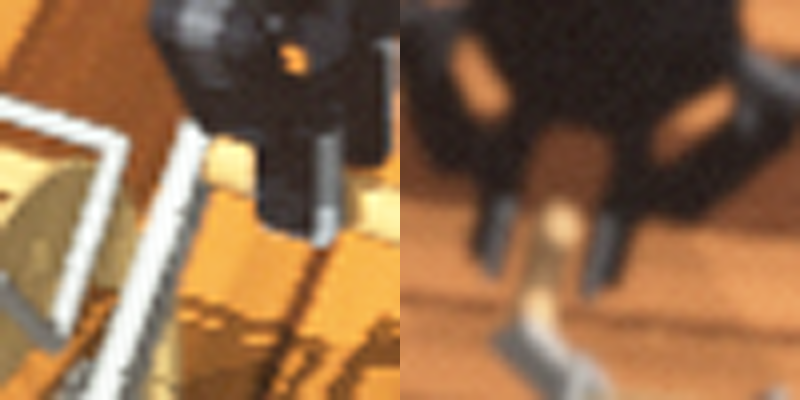

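Run:
```python
from h import *
import pickle
d=pickle.load(open("f4.pkl","rb"));D=d["side"];S=d["scene"]
for p,q in (((353.6,186.),(267,254.3)),((341.,184),(267,254.))):
  X=tri(S,p,D,q);print(X,proj(S,X)-p,proj(D,X)-q)
```

```text
[0.50882552 0.24529994 0.14877732] [-0.16515279 -0.26147945] [-0.18675808  0.16402138]
[0.50951846 0.22176289 0.13679381] [2.68307457 4.13801995] [ 2.82180487 -2.63819161]
```

Call:
carry_out([
  {"slide":[0,0,0.7],"delta_rot":[0,0,0],"hand":2.4},
  {"slide":[0,0,0.7],"delta_rot":[0,0,0],"hand":2.4},
  {"slide":[0,0,0],"delta_rot":[0,0,0],"hand":1.7},
  {"slide":[0,0,0],"delta_rot":[0,0,0],"hand":1.7},
  {"slide":[0,0,0],"delta_rot":[0,0,0],"hand":1.7},
])

```text
clock: 5.05
eef_pos: [0.5085, 0.2273, 0.1009]
eef_rot: [0.0, 0.078, 0.997, 0.0]
ft_force: [-0.1, 0.4, -0.4]
grip_width: 0.0168
```

```bash
cat > zoom.py <<'E'
import sys,cv2,pickle,numpy as np
n=sys.argv[1];d=pickle.load(open(f"f{n}.pkl","rb"));D=d["side"]["color"];S=d["scene"]["color"]
cv2.imwrite(f"pics/zz{n}.png",np.hstack([cv2.resize(D[215:285,220:290],None,fx=5.5,fy=5.5,interpolation=2),cv2.resize(S[150:220,325:395],None,fx=5.5,fy=5.5,interpolation=2)]))
E
python3 look.py 5 side scene; python3 zoom.py 5
```

```text
5.05 [0.5084947  0.22731672 0.10088061] 0.01681903388709266 [-0.13153913  0.44194906 -0.36316393]
```

View pics/zz5.png

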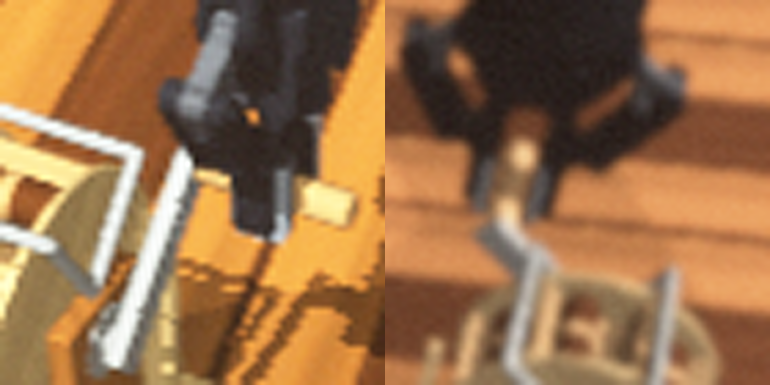

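The fingers now straddle the handle and it sits between both pads, with clearance to the crank arm. I'll start the arc.

Call:
carry_out([
  {"slide":[0,0.23,-0.26],"delta_rot":[0,0,0],"hand":1.7},
  {"slide":[0,0.24,-0.25],"delta_rot":[0,0,0],"hand":1.7},
  {"slide":[0,0.26,-0.24],"delta_rot":[0,0,0],"hand":1.7},
  {"slide":[0,0.27,-0.23],"delta_rot":[0,0,0],"hand":1.7},
  {"slide":[0,0.28,-0.21],"delta_rot":[0,0,0],"hand":1.7},
  {"slide":[0,0.29,-0.2],"delta_rot":[0,0,0],"hand":1.7},
  {"slide":[0,0.29,-0.18],"delta_rot":[0,0,0],"hand":1.7},
  {"slide":[0,0,0],"delta_rot":[0,0,0],"hand":1.7},
])

```text
clock: 5.95
eef_pos: [0.5118, 0.2456, 0.1176]
eef_rot: [0.001, 0.078, 0.997, -0.0]
ft_force: [-1.0, -4.4, 3.2]
grip_width: 0.017
```

```bash
python3 look.py 6 side scene; python3 zoom.py 6
```

```text
5.95 [0.51179036 0.245577   0.11764635] 0.0170246682659442 [-1.03849574 -4.385913    3.18728136]
```

View pics/zz6.png

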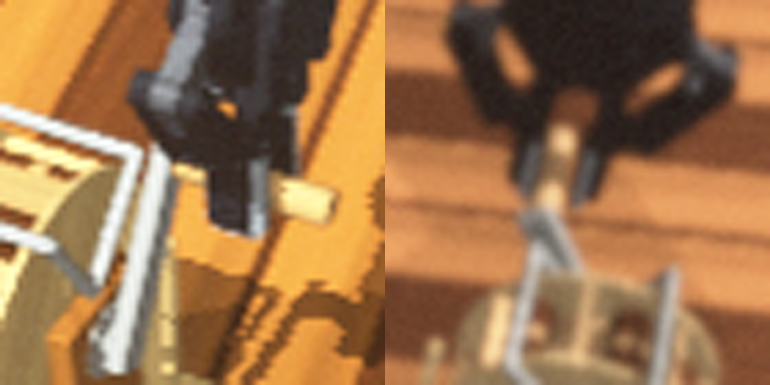

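View pics/side6.png

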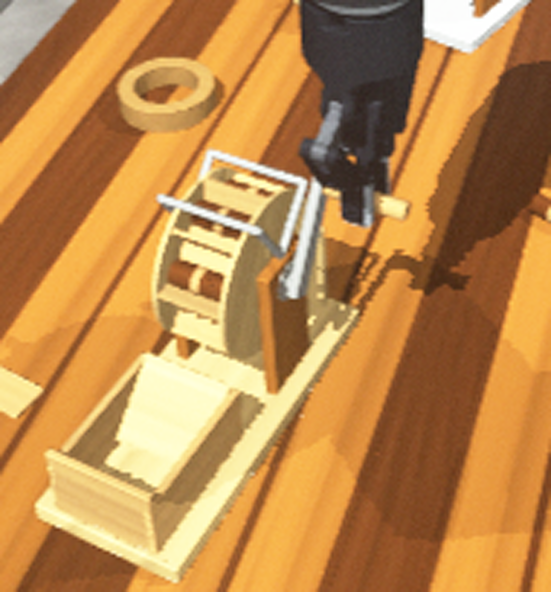

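The crank is turning and toggle a is nearing the opening at about (200,275) in the crop. I'll continue to a drum angle of about 0.8.

Call:
carry_out([
  {"slide":[0,0.31,-0.17],"delta_rot":[0,0,0],"hand":1.7},
  {"slide":[0,0.32,-0.15],"delta_rot":[0,0,0],"hand":1.7},
  {"slide":[0,0.32,-0.14],"delta_rot":[0,0,0],"hand":1.7},
  {"slide":[0,0.33,-0.12],"delta_rot":[0,0,0],"hand":1.7},
  {"slide":[0,0.33,-0.1],"delta_rot":[0,0,0],"hand":1.7},
  {"slide":[0,0.33,-0.09],"delta_rot":[0,0,0],"hand":1.7},
  {"slide":[0,0.35,-0.07],"delta_rot":[0,0,0],"hand":1.7},
  {"slide":[0,0.35,-0.05],"delta_rot":[0,0,0],"hand":1.7},
  {"slide":[0,0,0],"delta_rot":[0,0,0],"hand":1.7},
  {"slide":[0,0,0],"delta_rot":[0,0,0],"hand":1.7},
])

```text
clock: 7.05
eef_pos: [0.5152, 0.2724, 0.1247]
eef_rot: [-0.0, 0.078, 0.997, 0.0]
ft_force: [-0.5, -0.0, 0.2]
grip_width: 0.0169
```

```bash
python3 look.py 7 side scene; python3 zoom.py 7
```

```text
7.05 [0.51515775 0.27241328 0.12473624] 0.016939989396378835 [-0.45435089 -0.00401283  0.20623389]
```

View pics/zz7.png

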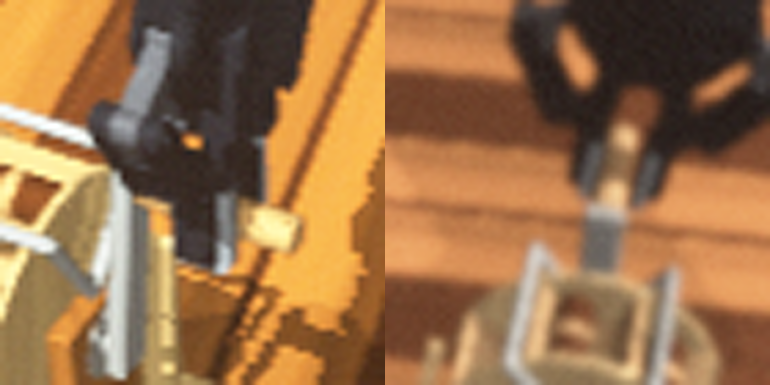

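View pics/side7.png

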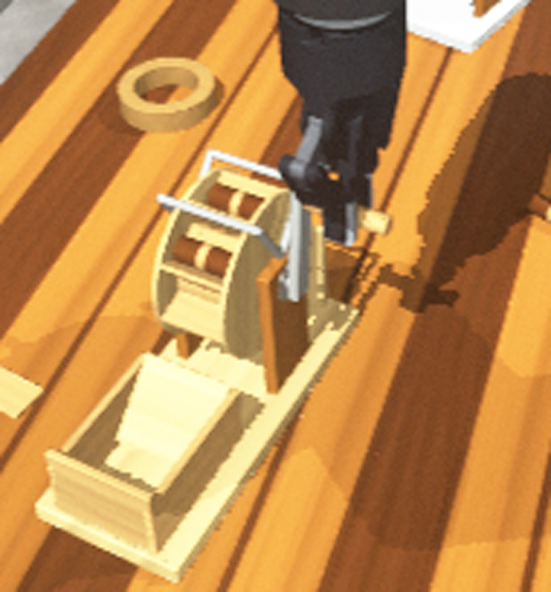

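View pics/scene7.png

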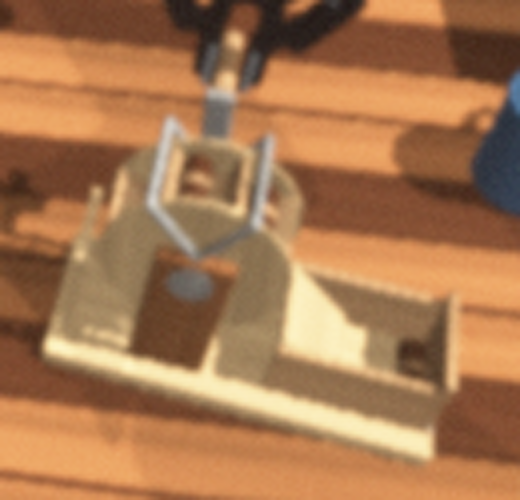

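Run:
```python
import cv2,pickle,numpy as np
d=pickle.load(open("f7.pkl","rb"));e=pickle.load(open("f5.pkl","rb"))
A=d["side"]["color"][290:384,145:240];B=e["side"]["color"][290:384,145:240]
cv2.imwrite("pics/cmp.png",cv2.resize(np.hstack([B,A]),None,fx=4.2,fy=4.2,interpolation=2))
```

```text
(no output)
```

View pics/cmp.png

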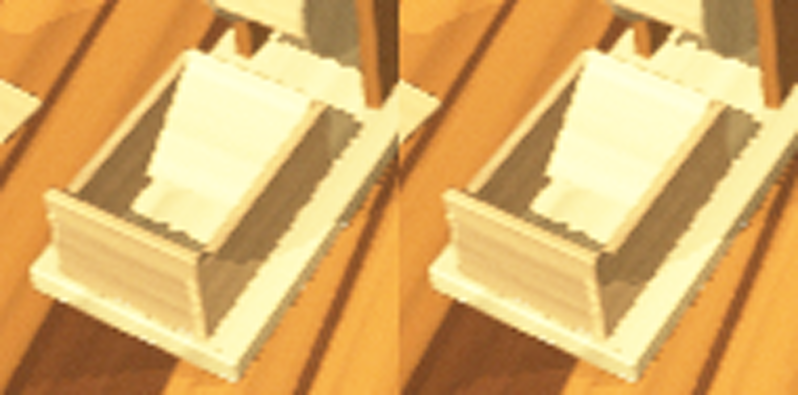

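Toggle a lies in the tray by the end wall at scene crop (412,352), and b and c are still in the drum. On to the second one, in stages.

Call:
carry_out([
  {"slide":[0,0.34,-0.03],"delta_rot":[0,0,0],"hand":1.7},
  {"slide":[0,0.35,-0.02],"delta_rot":[0,0,0],"hand":1.7},
  {"slide":[0,0.35,0],"delta_rot":[0,0,0],"hand":1.7},
  {"slide":[0,0.35,0.02],"delta_rot":[0,0,0],"hand":1.7},
  {"slide":[0,0.35,0.03],"delta_rot":[0,0,0],"hand":1.7},
  {"slide":[0,0.34,0.05],"delta_rot":[0,0,0],"hand":1.7},
  {"slide":[0,0.35,0.07],"delta_rot":[0,0,0],"hand":1.7},
  {"slide":[0,0.34,0.09],"delta_rot":[0,0,0],"hand":1.7},
  {"slide":[0,0.33,0.1],"delta_rot":[0,0,0],"hand":1.7},
  {"slide":[0,0,0],"delta_rot":[0,0,0],"hand":1.7},
])

```text
clock: 8.15
eef_pos: [0.52, 0.303, 0.1216]
eef_rot: [-0.0, 0.078, 0.997, 0.0]
ft_force: [-0.0, -0.0, 0.1]
grip_width: 0.017
```

```bash
python3 look.py 8 side scene; python3 zoom.py 8
```

```text
8.15 [0.52001059 0.30296297 0.12155278] 0.016968906769481405 [-0.02235631 -0.04431363  0.05554294]
```

View pics/scene8.png

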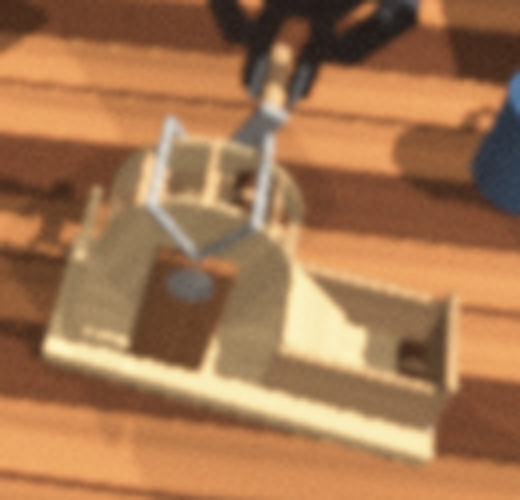

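View pics/side8.png

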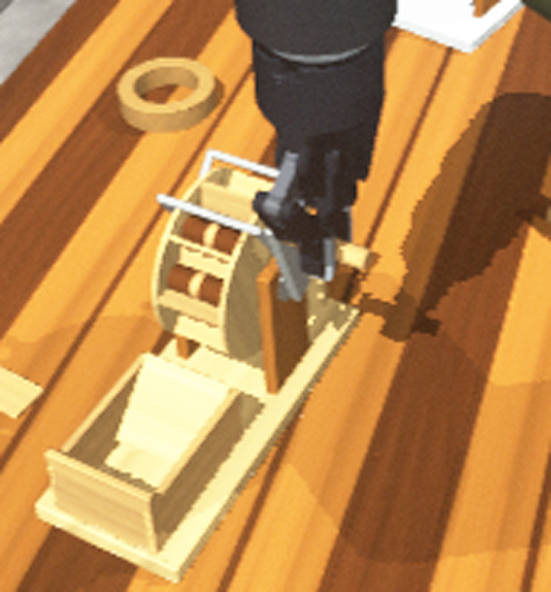

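Toggles b (195,285) and c (210,235) are still in the drum at an angle of about 1.15. I'll continue by about 0.35 rad.

Call:
carry_out([
  {"slide":[0,0.33,0.12],"delta_rot":[0,0,0],"hand":1.7},
  {"slide":[0,0.33,0.14],"delta_rot":[0,0,0],"hand":1.7},
  {"slide":[0,0.31,0.15],"delta_rot":[0,0,0],"hand":1.7},
  {"slide":[0,0.31,0.17],"delta_rot":[0,0,0],"hand":1.7},
  {"slide":[0,0.29,0.18],"delta_rot":[0,0,0],"hand":1.7},
  {"slide":[0,0.29,0.2],"delta_rot":[0,0,0],"hand":1.7},
  {"slide":[0,0,0],"delta_rot":[0,0,0],"hand":1.7},
  {"slide":[0,0,0],"delta_rot":[0,0,0],"hand":1.7},
  {"slide":[0,0,0],"delta_rot":[0,0,0],"hand":1.7},
  {"slide":[0,0,0],"delta_rot":[0,0,0],"hand":1.7},
])

```text
clock: 9.25
eef_pos: [0.523, 0.3208, 0.1125]
eef_rot: [-0.0, 0.078, 0.997, 0.0]
ft_force: [-1.2, 0.5, 0.4]
grip_width: 0.0171
```

```bash
python3 look.py 9 side scene; python3 zoom.py 9
```

```text
9.25 [0.52304489 0.32083274 0.11252413] 0.01708063410712305 [-1.20809764  0.48695936  0.44064261]
```

View pics/scene9.png

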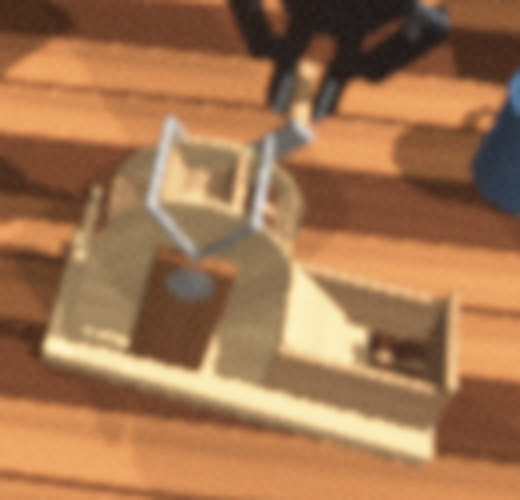

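View pics/side9.png

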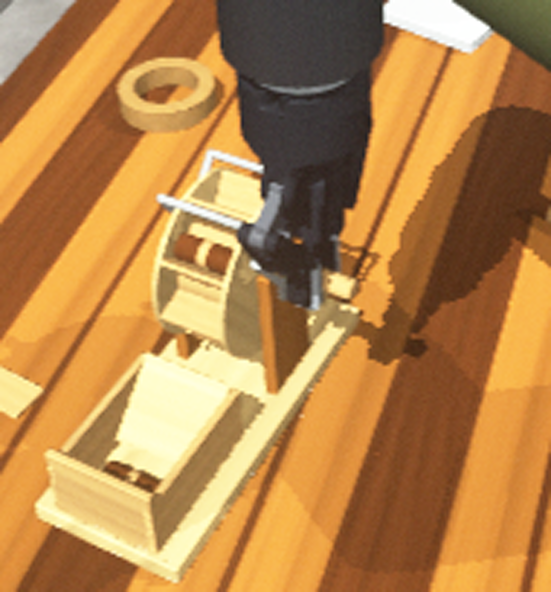

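Toggle b is in the tray at (130,475) in the side crop, and c is still in its pocket at (205,250). I'll open the jaws and lift away.

Call:
carry_out([
  {"slide":[0,0,0],"delta_rot":[0,0,0],"hand":4},
  {"slide":[0,0,0],"delta_rot":[0,0,0],"hand":4},
  {"slide":[0,0,0],"delta_rot":[0,0,0],"hand":4},
  {"slide":[0,0,-1.5],"delta_rot":[0,0,0],"hand":4},
  {"slide":[0,0,-2.5],"delta_rot":[0,0,0],"hand":4},
  {"slide":[0,0,-3],"delta_rot":[0,0,0],"hand":4},
  {"slide":[0,0,-3],"delta_rot":[0,0,0],"hand":4},
  {"slide":[1,0,-3],"delta_rot":[0,0,0],"hand":4},
  {"slide":[2,0,-2],"delta_rot":[0,0,0],"hand":4},
  {"slide":[0,0,0],"delta_rot":[0,0,0],"hand":4},
])

```text
clock: 10.35
eef_pos: [0.4935, 0.3261, 0.2687]
eef_rot: [0.003, 0.078, 0.997, 0.003]
ft_force: [0.7, 1.4, 0.4]
grip_width: 0.0402
```

```bash
python3 look.py 10 side scene
```

```text
10.35 [0.49347322 0.32609615 0.2686982 ] 0.04016582253556955 [0.6872437  1.38716275 0.41015837]
```

View pics/scene10.png

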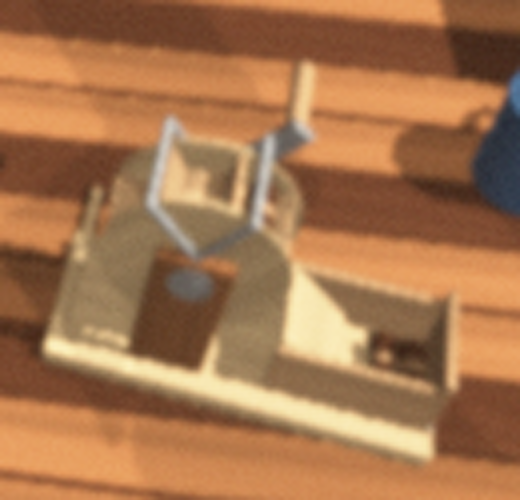

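View pics/side10.png

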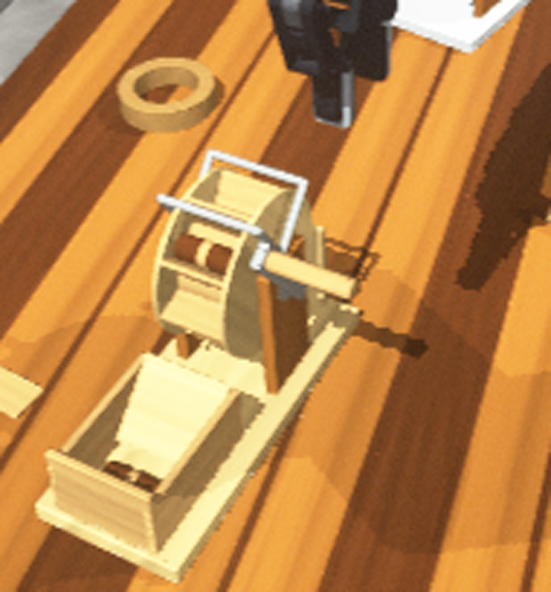

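The gripper is clear, a and b are in the tray and c is in its pocket. I'll let it settle, check for motion, then hand in.

Call:
carry_out([
  {"slide":[0,0,0],"delta_rot":[0,0,0],"hand":4},
  {"slide":[0,0,0],"delta_rot":[0,0,0],"hand":4},
  {"slide":[0,0,0],"delta_rot":[0,0,0],"hand":4},
  {"slide":[0,0,0],"delta_rot":[0,0,0],"hand":4},
  {"slide":[0,0,0],"delta_rot":[0,0,0],"hand":4},
])

```text
clock: 10.95
eef_pos: [0.4935, 0.3252, 0.2622]
eef_rot: [-0.0, 0.078, 0.997, -0.0]
ft_force: [0.1, 0.7, 0.3]
grip_width: 0.0403
```

```bash
python3 look.py 11 side scene
python3 - <<'E'
from h import *
import pickle
from workcell import bot
a=pickle.load(open("f10.pkl","rb"));b=pickle.load(open("f11.pkl","rb"))
m=cv2.absdiff(a["side"]["color"],b["side"]["color"]).max(2)[235:384,145:265]
print("diff px>40:",(m>40).sum())
# toggle c pale band centre in side view, on the vertical plane through the drum centre
p=np.array([203/2.9+140,252/2.9+180]);D=b["side"]
d=D["R"].T@np.linalg.inv(D["intrinsics"])@[*p,1];c=-D["R"].T@D["t"]
x=np.array([.988,-.158,0]);o=np.array([.602,.265,0])
X=c+d*(x@(o-c))/(x@d);print("c approx",X,"above tray floor",X[2]-.015)
if (m>40).sum()<40: bot.close_job();print("handed in")
E
```

```text
10.95 [0.49352093 0.32524379 0.26222602] 0.04026609261262151 [0.0807844  0.74567996 0.3059471 ]
diff px>40: 0
c approx [0.60703265 0.29646997 0.13797727] above tray floor 0.12297726743186234
the job is handed in; nothing more can be done
handed in
```

I turned the drum slowly with its crank, using the fingers as a loose cage around the handle. Toggle a rolled into the tray, then toggle b. I stopped at a drum angle of about 1.45 (estimated from the commanded motion), opened the jaws, lifted clear and handed the job in at about 11 s.

**Last checks:**
- **Toggles:** both camera views show a and b in the tray. Toggle c is in its pocket, roughly 123 mm above the tray floor (a one-view estimate; the limit is 95 mm).
- **At rest:** side-camera images 0.6 s apart showed no change around the feeder.
- **Gripper:** it stood clear of the feeder. The largest wrist force I read was about 5 N, but I only read it between moves.

**One disagreement:** the fingertips seen by the cameras sat about 30 mm higher than the reported TCP. I could not explain this, so I set the depth at the handle from the images instead.

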